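# Load the sampler tray in reverse order

## Task

Move the four capped vials from the white sample rack into the blue sampler tray in reverse order: the vial farthest from the black end of the sample rack goes into the tray pocket next to the tray's black end, and so on, until the vial that stood next to the sample rack's black end is in the tray pocket farthest from the tray's black end. Stand one vial upright on the floor of each pocket and let go; lower them in rather than dropping them, and never tip one over.

Things in the scene. Friction and masses are not known exactly. Their poses are not given: they have to be found in the camera images.
- vial_red_mid (a point): Amber glass vial with red screw cap: upright cylinder, 28 mm diameter, 90 mm tall, 60 g, loose in a pocket of the white sample rack. Point: its centre, half-way up, 51 mm above the bench; z up its axis. Upper 70 mm clear of the rack. Grip at the centre or up to 25 mm higher, fingers closing across the row (neighbours 49 mm away along the row).
- vial_yellow_mid (a point): Amber glass vial with yellow screw cap: upright cylinder, 28 mm diameter, 90 mm tall, 60 g, loose in a pocket of the white sample rack. Point: its centre, half-way up, 51 mm above the bench; z up its axis. Upper 70 mm clear of the rack. Grip at the centre or up to 25 mm higher, fingers closing across the row (neighbours 49 mm away along the row).
- vial_green_mid (a point): Amber glass vial with green screw cap: upright cylinder, 28 mm diameter, 90 mm tall, 60 g, loose in a pocket of the white sample rack. Point: its centre, half-way up, 51 mm above the bench; z up its axis. Upper 70 mm clear of the rack. Grip at the centre or up to 25 mm higher, fingers closing across the row (neighbours 49 mm away along the row).
- vial_blue_mid (a point): Amber glass vial with blue screw cap: upright cylinder, 28 mm diameter, 90 mm tall, 60 g, loose in a pocket of the white sample rack. Point: its centre, half-way up, 51 mm above the bench; z up its axis. Upper 70 mm clear of the rack. Grip at the centre or up to 25 mm higher, fingers closing across the row (neighbours 49 mm away along the row).
- clip_red: Flat red plastic clip, 18 x 30 x 4 mm, fixed on the white sample rack's ledge beside the pocket where the red-capped vial starts; it stays as a record of that vial's place in the row. Origin: centre of its underside, 22 mm above the bench; its pocket's middle is 38 mm from it along the rack's -x.
- clip_yellow: Flat yellow plastic clip, 18 x 30 x 4 mm, fixed on the white sample rack's ledge beside the pocket where the yellow-capped vial starts; it stays as a record of that vial's place in the row. Origin: centre of its underside, 22 mm above the bench; its pocket's middle is 38 mm from it along the rack's -x.
- clip_green: Flat green plastic clip, 18 x 30 x 4 mm, fixed on the white sample rack's ledge beside the pocket where the green-capped vial starts; it stays as a record of that vial's place in the row. Origin: centre of its underside, 22 mm above the bench; its pocket's middle is 38 mm from it along the rack's -x.
- clip_blue: Flat blue plastic clip, 18 x 30 x 4 mm, fixed on the white sample rack's ledge beside the pocket where the blue-capped vial starts; it stays as a record of that vial's place in the row. Origin: centre of its underside, 22 mm above the bench; its pocket's middle is 38 mm from it along the rack's -x.
- sample_rack: White rack holding the vials, fixed, turned any way round. 4 pockets in a row along y, middles at y = -73.5, -24.5, 24.5, 73.5 mm, each 44 x 44 mm, 5 mm walls 26 mm high, floor 6 mm above the bench. Black block (54 x 24 x 26 mm) at its +y end. Origin: centre of the row, on the bench; z up. Ledge with the coloured clips, 22 mm wide and high, along its +x side.
- tray: Blue sampler tray, empty, fixed, turned any way round. 4 pockets in a row along y, middles at y = -73.5, -24.5, 24.5, 73.5 mm, each 44 x 44 mm, 5 mm walls 26 mm high, floor 6 mm above the bench. Black block (54 x 24 x 26 mm) at its +y end. Origin: centre of the row, on the bench; z up. A vial standing in a pocket has its centre 51 mm above the bench.

How it is judged:
By the outcome, as a careful person would: the job done as asked, in the order asked, and still so for the second after the job is handed in, with the robot touching nothing.
It also fails if it takes over 112 s, if anything falls off the work surface, if the arm or the gripper's body presses on something with over 40 N, if the wrist force passes 120 N, or if a joint passes its speed limit or range.

## Robot

A 6-joint arm with a two-finger parallel gripper is mounted at the origin on the work surface. World frame = base frame: x ahead of the robot, y to its left, z up, the work surface at z = 0. Lengths are in m, angles in rad, forces in N, time in s.
With the tool pointing down it reaches from about 0.375 to 0.9 m from the base axis. Payload 3.1 kg.
Tool frame: the origin (TCP) lies on the centre line of the jaws, within the pads' length; the fingertips stand 25 mm ahead of it and the grasp point (between the pads) lies 6 mm ahead of it (robot.nose_length is the y of the fingertips in the tool frame, in m); y points along the fingers, z is the direction in which the jaws open and shut, and the axes are right-handed (so a half turn about y gives the same grasp; the last joint's range is limited). The gripper opens to 87 mm and grips with 3 to 60 N. Pads are 19 mm wide; open, the fingers measure 117 mm over their backs; the gripper's body (75 mm by 190 mm) begins 51 mm behind the grasp point.
Start: joints at [0.985, 0.527, 1.433, -0, 1.181, -0.178], TCP at [0.248, 0.574, 0.248] pointing down, gripper open.
Joint ranges: [-3.08, 3.08], [-0.75, 2.2], [0.22, 2.44], [-1.43, 4.57], [0, 2.65], [-2.85, 2.85]. Speed limits (rad/s): [2.79, 2.79, 3.14, 3.14, 3.14, 3.14].

## Interface

Orientations are given as a unit quaternion [x, y, z, w].
In Python, from rig import robot, eyes, ticket gives the robot as it stands.
- The arm moves only by the tool play_rows, never from a script. Its argument "series" is a list of rows, each a list of 7 numbers: the opening, from 0 (shut) to 1 (fully open), then the shift along the tool's x, y, z scaled (see below), then the turn, a rotation vector about the tool's x, y, z scaled (see below). In form: [[claw, dx, dy, dz, ax, ay, az], ...]. A call has 1 to 12 rows; each row shifts and turns the commanded pose from where the row before left it, along the tool's axes as they then stand; what a row does not reach is not made up. The controller multiplies each number of a shift by 100 mm and each number of a turn by 180 degrees. A row lasts 1/12 s, in which the tool goes at most 41.7 mm and 7.16 degrees, less where a joint would pass 70% of its speed; a pose out of reach is approached as far as the arm can. A call with a number of a shift or a turn outside -1 to 1 is refused whole. A call with a gripper value outside its range is refused whole. The fingers move at their own pace and stop on an object; "grip_force" is the grip in N (left out, the last holds). Time passes only in rows, so rows that do not move let the fingers close. It gives the time, the measured TCP pose, the force and the opening at its end, in the units of the state.
- robot.get_obs(): the state, without advancing time (a new reading comes with each control period).
- eyes.camera(name): name is "scene" or "top" or "wrist"; returns the picture (384x512x3 uint8, red, green, blue); there is no depth.
- eyes.camera_params(name): a dict with "K" (3x3 intrinsics, pixels), "rvec" (rotation vector, rad) and "tvec" (3), from world to camera coordinates, as OpenCV has them. Camera axes: x right, y down, z forward; pixel columns grow to the right and rows downward; lengths in m; the calibration is good to about 2 mm. The wrist camera is an equidistant fisheye: a pixel r from the principal point sees the ray r / f radians off the axis. A picture is of the moment at which its call begins: read the wrist's pose just before it. camera_params takes no time and is no camera call; for the wrist camera it gives the pose at the moment of the call.
- ticket.hand_in(): hands the job in, once; it reports no verdict.
The state is a dict: "time": time; "q": joint angles; "joint_velocities": joint speeds; "joint_torque": joint torques, N m; "position": TCP position; "tool_rot": TCP orientation; "ft_force": force on the tool from outside, world axes, zero at the start; "moment": the same for the moment, N m; "grip_width": finger opening in m.
Only numpy, scipy, OpenCV 4.12 (cv2) and the standard library are available. Lean on these libraries where they do the work, as an engineer would, in place of code of your own. Each camera call takes 0.05 s, during which the arm holds its last target.

## Working session

There is one attempt and no reset: what is moved stays moved. The work goes in short steps, Python scripts to look and compute and a tool call to move; the robot and the scene stay as the last step left them, time stands still between calls to the robot, and variables do not carry over. Pictures are saved under pics/ and viewed, and the job is handed in when it is done.

Besides the shell and the picture viewer there is one more tool, called after "Call:" in YAML: its name, and indented under it one key for each argument. play_rows: Moves the arm, as the interface text tells. Its arguments: {"type":"object","properties":{"series":{"type":"array","items":{"type":"array","items":{"type":"number"}}},"grip_force":{"type":"number"}},"required":["series"]}

```bash
ls; mkdir -p pics; python3 - <<'E'
from rig import robot, eyes
import cv2
o=robot.get_obs(); print(o)
for n in ("top","scene"):
    im=eyes.camera(n); cv2.imwrite(f"pics/{n}0.png",cv2.cvtColor(im,cv2.COLOR_RGB2BGR)); print(eyes.camera_params(n))
E
```

```text
pics
{'time': 0.0, 'q': array([ 9.84518114e-01,  5.28487837e-01,  1.43389944e+00,  8.62672551e-06,
        1.18141354e+00, -1.78505196e-01]), 'joint_velocities': array([-9.77615939e-04,  3.20871235e-05,  2.69447833e-03,  5.24652667e-04,
       -9.67524326e-04, -1.14343494e-04]), 'joint_torque': array([ 3.84766763e-04, -4.40044641e+01, -1.76594245e+01,  6.33439980e-02,
        5.83189214e-02, -1.86041143e-04]), 'position': array([0.2474431 , 0.57318637, 0.24655919]), 'tool_rot': array([ 0.69318312, -0.14346774,  0.14287988, -0.69173659]), 'ft_force': array([-0.56247692, -1.17439388,  0.51112644]), 'moment': array([-0.00688663, -0.02678659, -0.01607763]), 'grip_width': 0.08691295614942114}
{'K': array([[357.25710292,   0.        , 256.17560961],
       [  0.        , 357.25710292, 192.38375788],
       [  0.        ,   0.        ,   1.        ]]), 'rvec': array([ 2.12583934, -2.1367274 ,  0.14966933]), 'tvec': array([0.01762492, 0.56261057, 0.64537725])}
{'K': array([[388.28624392,   0.        , 261.37082862],
       [  0.        , 388.28624392, 187.48535799],
       [  0.        ,   0.        ,   1.        ]]), 'rvec': array([ 2.30703902,  1.33538932, -0.35694698]), 'tvec': array([-0.26747537, -0.40622747,  1.22665219])}
```

View pics/top0.png

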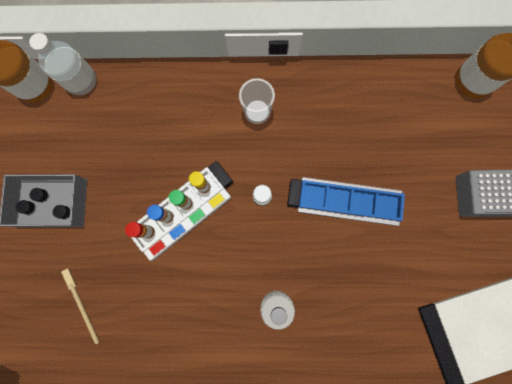

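View pics/scene0.png

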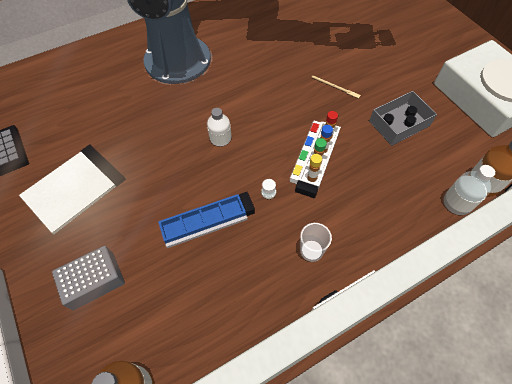

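The top view shows the rack running from (130,230) to (222,175) with its black end at the upper right, so the order from the black end is yellow, green, blue, red. The tray runs from (295,193) to (400,205) with its black end on the left. Next I'll segment and measure.

```bash
cat > h.py <<'E'
import numpy as np, cv2
from scipy.spatial.transform import Rotation as R
def ray(P,uv,z):
    Rm=R.from_rotvec(P["rvec"]).as_matrix(); c=-Rm.T@P["tvec"]
    uv=np.atleast_2d(uv).astype(float)
    d=(np.linalg.inv(P["K"])@np.c_[uv,np.ones(len(uv))].T).T@Rm
    return c+d*((z-c[2])/d[:,2])[:,None]
def proj(P,X): return cv2.projectPoints(np.atleast_2d(X).astype(float),P["rvec"],P["tvec"],P["K"],None)[0][:,0]
E
python3 - <<'E'
from h import *
from rig import eyes
for n in("top","scene"):
    im=cv2.imread(f"pics/{n}0.png"); P=eyes.camera_params(n)
    hsv=cv2.cvtColor(im,cv2.COLOR_BGR2HSV)
    rng={"red":(0,4),"red2":(174,180),"yellow":(22,35),"green":(50,80),"blue":(100,125)}
    for c,(a,b) in rng.items():
        m=cv2.inRange(hsv,(a,170,90),(b,255,255))
        k,l,s,ce=cv2.connectedComponentsWithStats(m)
        for i in range(1,k):
            if s[i,4]>25: print(n,c,s[i],ce[i].round(1),"z96",ray(P,ce[i],.096)[0].round(4)[:2],"z26",ray(P,ce[i],.026)[0].round(4)[:2])
im=cv2.imread("pics/top0.png")
cv2.imwrite("pics/a.png",cv2.resize(im[150:270,115:245],None,fx=6,fy=5*1.2/1.2*1,interpolation=cv2.INTER_CUBIC))
cv2.imwrite("pics/b.png",cv2.resize(im[165:235,280:412],None,fx=6,fy=6,interpolation=cv2.INTER_CUBIC))
E
```

```text
top red [125 222  18  15 201] [133.2 229.2] z96 [0.4901 0.2314] z26 [0.4941 0.2568]
top red [150 241  14  13  95] [156.7 247.1] z96 [0.4586 0.1885] z26 [0.4591 0.2091]
top yellow [189 171  16  17 196] [196.5 178.9] z96 [0.5797 0.1214] z26 [0.5937 0.1345]
top yellow [210 195  13  12  88] [215.9 200.2] z96 [0.5409 0.0858] z26 [0.5505 0.095 ]
top blue [ 300  182  103   38 1462] [354.  199.9] z96 [ 0.5399 -0.1594] z26 [ 0.5494 -0.1774]
top blue [148 205  15  15 144] [154.6 212. ] z96 [0.5204 0.1948] z26 [0.5278 0.2161]
scene red [327 111  11  13 121] [331.8 116.8] z96 [0.4973 0.2287] z26 [0.454  0.2726]
scene red [310 123   9   9  47] [314.  127.2] z96 [0.5028 0.171 ] z26 [0.46   0.2095]
scene yellow [310 154  12  13 119] [315.6 160. ] z96 [0.5866 0.1193] z26 [0.5515 0.1531]
scene yellow [293 165   9  10  57] [297.  169.6] z96 [0.5874 0.0666] z26 [0.5524 0.0956]
scene blue [322 125  11  13 111] [326.5 130.7] z96 [0.5275 0.1917] z26 [0.487  0.2322]
scene blue [305 136   8  10  48] [308.6 140.8] z96 [0.5311 0.1362] z26 [0.4909 0.1716]
scene blue [ 159  195   87   48 1248] [200. 219.] z96 [ 0.5901 -0.1841] z26 [ 0.5553 -0.1781]
```

View pics/b.png

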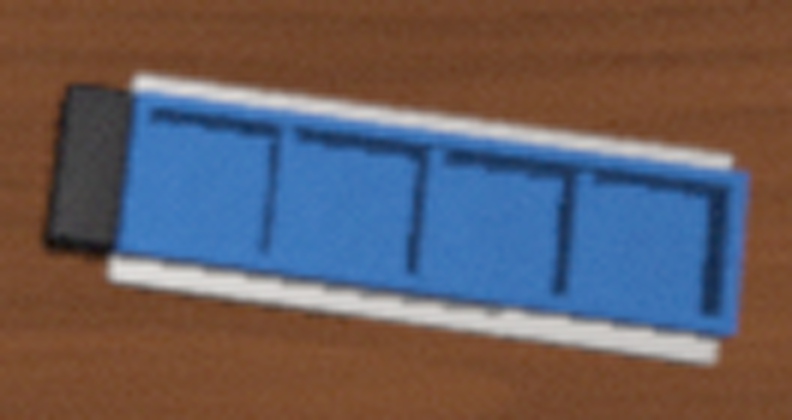

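View pics/a.png

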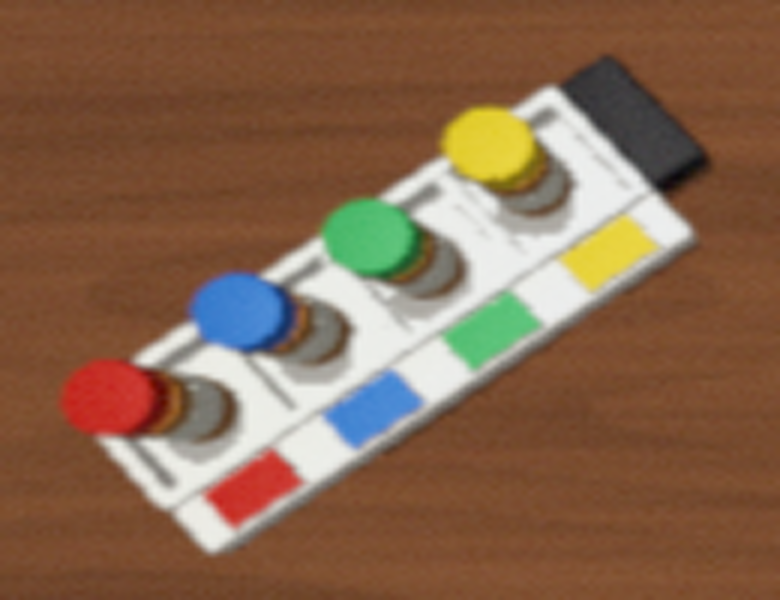

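```bash
python3 - <<'E'
from h import *
from rig import eyes, robot
np.set_printoptions(precision=4,suppress=True)
for n in("top","scene"):
    im=cv2.imread(f"pics/{n}0.png"); P=eyes.camera_params(n)
    big=cv2.resize(im,None,fx=4,fy=4,interpolation=cv2.INTER_CUBIC)
    hsv=cv2.cvtColor(big,cv2.COLOR_BGR2HSV)
    m=cv2.inRange(hsv,(98,110,60),(125,255,255))
    m=cv2.morphologyEx(m,cv2.MORPH_CLOSE,np.ones((25,25)))
    cs=max(cv2.findContours(m,cv2.RETR_EXTERNAL,cv2.CHAIN_APPROX_NONE)[0],key=cv2.contourArea)
    uv=(cs[:,0]+.5)/4-.5
    X=ray(P,uv,.026)[:,:2]
    r=cv2.minAreaRect((X*1000).astype(np.float32)); print(n,r)
    # clips & caps
    for c,(a,b) in {"red":(0,5),"yellow":(22,35),"green":(50,80),"blue":(100,125)}.items():
        m=cv2.inRange(hsv,(a,130,60),(b,255,255))
        k,l,s,ce=cv2.connectedComponentsWithStats(m)
        for i in range(1,k):
            if 500<s[i,4]<6000:
                pts=np.argwhere(l==i)[:,::-1]
                print(n,c,s[i,4],((ce[i]+.5)/4-.5).round(1),"z96",ray(P,(ce[i]+.5)/4-.5,.096)[0,:2],"z26",ray(P,(ce[i]+.5)/4-.5,.026)[0,:2])
o=robot.get_obs(); print(R.from_quat(o["tool_rot"]).as_matrix())
E
```

```text
top ((549.0282592773438, -171.41351318359375), (203.13702392578125, 54.37031555175781), 81.74394989013672)
top red 3426 [133.3 229.2] z96 [0.49   0.2313] z26 [0.494  0.2566]
top red 1840 [156.7 247.2] z96 [0.4584 0.1885] z26 [0.4589 0.2091]
top yellow 3241 [196.5 179. ] z96 [0.5797 0.1213] z26 [0.5936 0.1345]
top yellow 1754 [215.8 200.1] z96 [0.5411 0.0859] z26 [0.5507 0.0951]
top green 2774 [176.7 197.3] z96 [0.5465 0.156 ] z26 [0.5568 0.173 ]
top green 1356 [196.2 215.7] z96 [0.5134 0.1203] z26 [0.52   0.1334]
top blue 3026 [155. 212.] z96 [0.5203 0.194 ] z26 [0.5276 0.2152]
top blue 1700 [176.7 231.3] z96 [0.4859 0.1543] z26 [0.4894 0.1711]
scene ((554.638427734375, -170.9440460205078), (202.2557830810547, 60.9476203918457), 81.78938293457031)
scene red 1938 [331.8 116.6] z96 [0.4968 0.2292] z26 [0.4534 0.2731]
scene red 886 [314.2 127.3] z96 [0.5031 0.1711] z26 [0.4603 0.2097]
scene yellow 1993 [315.6 159.9] z96 [0.5864 0.1194] z26 [0.5512 0.1532]
scene yellow 1035 [297.  169.7] z96 [0.5878 0.0664] z26 [0.5528 0.0954]
scene green 1833 [320.  144.3] z96 [0.5538 0.1542] z26 [0.5157 0.1913]
scene green 850 [303.  154.9] z96 [0.5595 0.1016] z26 [0.5219 0.1338]
scene blue 1849 [326.6 130.7] z96 [0.5274 0.1918] z26 [0.4869 0.2323]
scene blue 871 [308.7 140.8] z96 [0.5312 0.1364] z26 [0.491  0.1717]
[[ 0.918  -0.001   0.3966]
 [-0.3966 -0.0016  0.918 ]
 [-0.0003 -1.     -0.0019]]
```

```bash
cat > plan.py <<'E'
import sys
from h import *
from rig import robot
np.set_printoptions(precision=4,suppress=True)
T=dict(red=(.4892,.2333),blue=(.5198,.1953),green=(.5506,.1575),yellow=(.5814,.1192),
 p1=(.5606,-.0982),p2=(.5535,-.1467),p3=(.5465,-.1953),p4=(.5394,-.2438))
# usage: plan.py target z_tcp
t,z=sys.argv[1],float(sys.argv[2])
ang=np.deg2rad(38.94 if t[0]!='p' else -8.27)
zt=np.array([np.cos(ang),np.sin(ang),0]); y=np.array([0,0,-1.]); Rt=np.c_[np.cross(y,zt),y,zt]
o=robot.get_obs(); Rc=R.from_quat(o["tool_rot"]).as_matrix()
tgt=np.array([*T[t],z]); d=tgt-o["position"]
print("t",o["time"],"pos",o["position"],"err",d,"f",o["ft_force"],"grip",o["grip_width"])
print("rot total (units)",(R.from_matrix(Rc.T@Rt).as_rotvec()/np.pi))
print("shift in current tool axes (units)",Rc.T@d/.1)
print("shift in target tool axes (units)",Rt.T@d/.1)
E
python3 plan.py red 0.24
```

```text
t 0.1 pos [0.2475 0.5733 0.2467] err [ 0.2417 -0.34   -0.0067] f [ 0.1511  0.3123 -0.3829] grip 0.08704215432508186
rot total (units) [0.0006 0.1539 0.    ]
shift in current tool axes (units) [ 3.5671  0.0698 -2.1621]
shift in target tool axes (units) [ 4.1633  0.067  -0.2567]
```

Call:
play_rows:
  series:
    - [1,0,0,0,0,0.031,0]
    - [1,0,0,0,0,0.031,0]
    - [1,0,0,0,0,0.031,0]
    - [1,0,0,0,0,0.031,0]
    - [1,0,0,0,0,0.031,0]
    - [1,0.2,0,0,0,0,0]
    - [1,0.3,0,0,0,0,0]
    - [1,0.3,0,-0.05,0,0,0]
    - [1,0.3,0,-0.05,0,0,0]
    - [1,0.3,0,-0.05,0,0,0]
    - [1,0.3,0,-0.05,0,0,0]
    - [1,0.3,0,-0.05,0,0,0]

```text
time: 1.1
position: [0.3537, 0.4006, 0.2472]
tool_rot: [0.638, -0.306, 0.306, -0.637]
ft_force: [-0.1, -0.1, -0.0]
grip_width: 0.087
```

Call:
play_rows:
  series:
    - [1,0.3,0,0,0,0,0]
    - [1,0.3,0,0,0,0,0]
    - [1,0.3,0,0,0,0,0]
    - [1,0.3,0,0,0,0,0]
    - [1,0.3,0,0,0,0,0]
    - [1,0.3,0,0,0,0,0]
    - [1,0.2,0,0,0,0,0]
    - [1,0,0,0,0,0,0]
    - [1,0,0,0,0,0,0]
    - [1,0,0,0,0,0,0]

```text
time: 1.93
position: [0.4777, 0.2464, 0.2472]
tool_rot: [0.638, -0.307, 0.305, -0.637]
ft_force: [-0.5, 0.6, -0.2]
grip_width: 0.087
```

```bash
python3 plan.py red 0.076; python3 - <<'E'
from h import *
from rig import eyes
for n in ("top","wrist"):
    im=cv2.cvtColor(eyes.camera(n),cv2.COLOR_RGB2BGR); cv2.imwrite(f"pics/{n}1.png",im)
E
```

```text
t 1.9333 pos [0.4777 0.2464 0.2472] err [ 0.0115 -0.0131 -0.1712] f [-0.4639  0.6134 -0.1922] grip 0.08696964841960253
rot total (units) [ 0.0004 -0.0012 -0.0004]
shift in current tool axes (units) [0.1758 1.7115 0.0098]
shift in target tool axes (units) [0.1738 1.7118 0.0071]
```

View pics/wrist1.png

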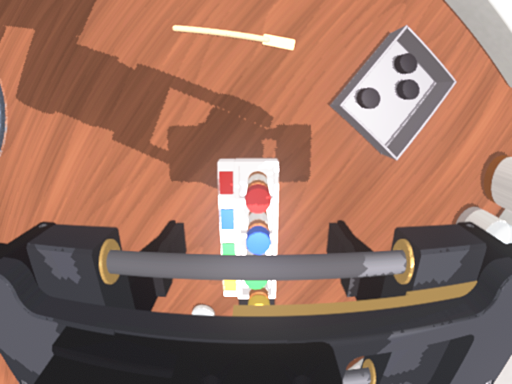

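The wrist view shows the rack lined up with the jaws: the caps run in a column at x≈258, with red at (257,197) and blue at (258,240), centred between the fingers. I'll move over red and go down.

Call:
play_rows:
  series:
    - [1,0.17,0,0,0,0,0]
    - [1,0,0.2,0,0,0,0]
    - [1,0,0.25,0,0,0,0]
    - [1,0,0.25,0,0,0,0]
    - [1,0,0.25,0,0,0,0]
    - [1,0,0.25,0,0,0,0]
    - [1,0,0.2,0,0,0,0]
    - [1,0,0.15,0,0,0,0]
    - [1,0,0.1,0,0,0,0]
    - [1,0,0.05,0,0,0,0]
    - [1,0,0,0,0,0,0]
    - [1,0,0,0,0,0,0]

```text
time: 3.03
position: [0.4894, 0.2333, 0.078]
tool_rot: [-0.637, 0.305, -0.306, 0.638]
ft_force: [-0.1, -0.1, 0.2]
grip_width: 0.087
```

```bash
python3 plan.py red 0.076; python3 - <<'E'
from h import *
from rig import eyes
for n in ("scene",):
    im=cv2.cvtColor(eyes.camera(n),cv2.COLOR_RGB2BGR); cv2.imwrite(f"pics/{n}2.png",cv2.resize(im[60:220,230:430],None,fx=3.5,fy=3.5))
    im=cv2.cvtColor(eyes.camera("wrist"),cv2.COLOR_RGB2BGR); cv2.imwrite(f"pics/w2.png",im)
E
```

```text
t 3.0333 pos [0.4894 0.2333 0.078 ] err [-0.0002 -0.     -0.002 ] f [-0.0925 -0.116   0.2019] grip 0.08696977806736672
rot total (units) [-0.0002 -0.0009  0.0001]
shift in current tool axes (units) [-0.0012  0.0198 -0.0017]
shift in target tool axes (units) [-0.0012  0.0198 -0.0017]
```

View pics/scene2.png

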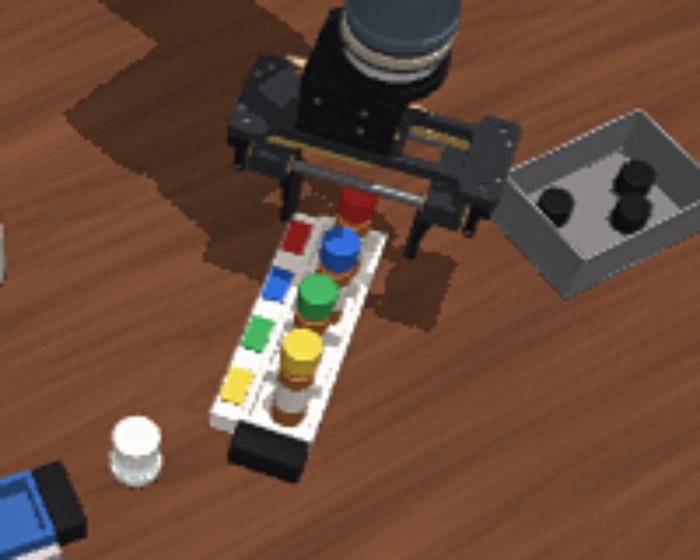

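View pics/w2.png

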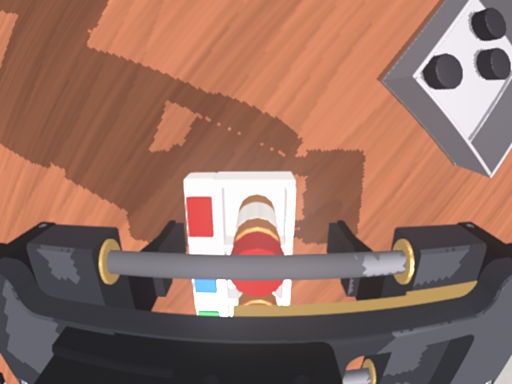

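The red vial is at (257,270) in the wrist view, between the fingers and clear of blue. Now I'll grip it.

Call:
play_rows:
  series:
    - [0,0,0,0,0,0,0]
    - [0,0,0,0,0,0,0]
    - [0,0,0,0,0,0,0]
    - [0,0,0,0,0,0,0]
    - [0,0,0,0,0,0,0]
    - [0,0,0,0,0,0,0]
    - [0,0,0,0,0,0,0]
    - [0,0,0,0,0,0,0]
    - [0,0,0,0,0,0,0]
    - [0,0,0,0,0,0,0]
    - [0,0,0,0,0,0,0]
  grip_force: 20

```text
time: 4.05
position: [0.4892, 0.2328, 0.0775]
tool_rot: [0.638, -0.306, 0.306, -0.637]
ft_force: [0.3, -0.1, 0.7]
grip_width: 0.0276
```

Call:
play_rows:
  series:
    - [0,0,-0.05,0,0,0,0]
    - [0,0,-0.1,0,0,0,0]
    - [0,0,-0.2,0,0,0,0]
    - [0,0,-0.25,0,0,0,0]
    - [0,0,-0.25,0,0,0,0]
    - [0,0,-0.25,0,0,0,0]
    - [0,0,-0.2,0,0,0,0]
    - [0,0,-0.1,0,0,0,0]
    - [0,0,0,0,0,0,0]

```text
time: 4.8
position: [0.4907, 0.2332, 0.2206]
tool_rot: [-0.636, 0.304, -0.308, 0.639]
ft_force: [0.0, -0.0, -0.8]
grip_width: 0.0276
```

Call:
play_rows:
  series:
    - [0,0,0,0,0,0.02,0]
    - [0,0,0,0,0,0.03,0]
    - [0,0,0,0,0,0.03,0]
    - [0,0,0,0,0,0.03,0]
    - [0,0,0,0,0,0.03,0]
    - [0,0,0,0,0,0.03,0]
    - [0,0,0,0,0,0.03,0]
    - [0,0,0,0,0,0.03,0]
    - [0,0,0,0,0,0.03,0]
    - [0,0,0,0,0,0,0]
    - [0,0,0,0,0,0,0]

```text
time: 5.72
position: [0.4885, 0.2326, 0.2164]
tool_rot: [-0.465, 0.534, -0.533, 0.463]
ft_force: [-0.9, 1.0, -0.2]
grip_width: 0.0272
```

```bash
python3 plan.py p1 0.23; python3 - <<'E'
from h import *
from rig import eyes
for n in ("scene",):
    im=cv2.cvtColor(eyes.camera(n),cv2.COLOR_RGB2BGR); cv2.imwrite(f"pics/{n}3.png",cv2.resize(im[0:220,150:430],None,fx=2.5,fy=2.5))
E
```

```text
t 5.7167 pos [0.4885 0.2326 0.2164] err [ 0.0721 -0.3308  0.0136] f [-0.8708  0.9745 -0.2028] grip 0.027215929886053154
rot total (units) [0.0007 0.0019 0.0003]
shift in current tool axes (units) [ 3.1769 -0.1353  1.1701]
shift in target tool axes (units) [ 3.1697 -0.1356  1.1893]
```

View pics/scene3.png

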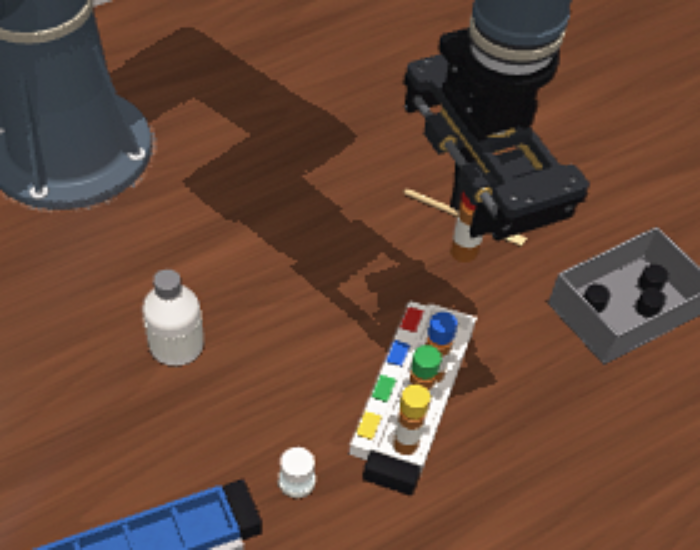

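The red vial hangs upright in the gripper, at about (467,235) in this crop, with the other three still in the rack. I'll carry it to pocket 1, next to the tray's black end.

Call:
play_rows:
  series:
    - [0,0.1,0,0.04,0,0.002,0]
    - [0,0.2,0,0.08,0,0,0]
    - [0,0.26,0,0.1,0,0,0]
    - [0,0.26,0,0.1,0,0,0]
    - [0,0.26,0,0.1,0,0,0]
    - [0,0.26,0,0.1,0,0,0]
    - [0,0.26,0,0.1,0,0,0]
    - [0,0.26,0,0.1,0,0,0]
    - [0,0.26,0,0.1,0,0,0]
    - [0,0.26,0,0.1,0,0,0]
    - [0,0.26,0,0.1,0,0,0]

```text
time: 6.68
position: [0.5514, -0.0455, 0.2174]
tool_rot: [-0.462, 0.535, -0.535, 0.462]
ft_force: [0.0, 0.0, -0.9]
grip_width: 0.0273
```

Call:
play_rows:
  series:
    - [0,0.25,0,0.09,0,0,0]
    - [0,0.15,0,0.05,0,0,0]
    - [0,0.1,0,0.03,0,0,0]
    - [0,0,0,0,0,0,0]
    - [0,0,0,0,0,0,0]
    - [0,0,0,0,0,0,0]

```text
time: 7.18
position: [0.5603, -0.0939, 0.2173]
tool_rot: [-0.462, 0.536, -0.535, 0.462]
ft_force: [0.4, 0.1, -0.9]
grip_width: 0.0275
```

```bash
python3 plan.py p1 0.080
```

```text
t 7.1833 pos [ 0.5603 -0.0939  0.2173] err [ 0.0003 -0.0043 -0.1373] f [ 0.3772  0.0868 -0.9421] grip 0.02746317691889907
rot total (units) [ 0.0004 -0.0005 -0.0003]
shift in current tool axes (units) [0.0435 1.3734 0.0107]
shift in target tool axes (units) [0.0424 1.3734 0.0088]
```

Call:
play_rows:
  series:
    - [0,0.04,0,0.01,0,0,0]
    - [0,0,0.15,0,0,0,0]
    - [0,0,0.2,0,0,0,0]
    - [0,0,0.2,0,0,0,0]
    - [0,0,0.2,0,0,0,0]
    - [0,0,0.2,0,0,0,0]
    - [0,0,0.1,0,0,0,0]
    - [0,0,0.05,0,0,0,0]
    - [0,0,0,0,0,0,0]
    - [0,0,0,0,0,0,0]

```text
time: 8.02
position: [0.5619, -0.0992, 0.1081]
tool_rot: [0.462, -0.535, 0.536, -0.462]
ft_force: [-0.2, 0.5, 0.0]
grip_width: 0.0276
```

```bash
python3 plan.py p1 0.080; python3 - <<'E'
from h import *
from rig import eyes
a=cv2.cvtColor(eyes.camera("scene"),cv2.COLOR_RGB2BGR)[110:260,130:330]
b=cv2.cvtColor(eyes.camera("wrist"),cv2.COLOR_RGB2BGR)
cv2.imwrite("pics/s4.png",cv2.resize(a,None,fx=4,fy=4,interpolation=cv2.INTER_CUBIC));cv2.imwrite("pics/w4.png",b)
E
```

```text
t 8.0167 pos [ 0.5619 -0.0992  0.1081] err [-0.0013  0.001  -0.0281] f [-0.2268  0.4757  0.0052] grip 0.027630711768166408
rot total (units) [-0.0003 -0.0007  0.0001]
shift in current tool axes (units) [-0.0077  0.2808 -0.0148]
shift in target tool axes (units) [-0.0076  0.2808 -0.0145]
```

View pics/s4.png

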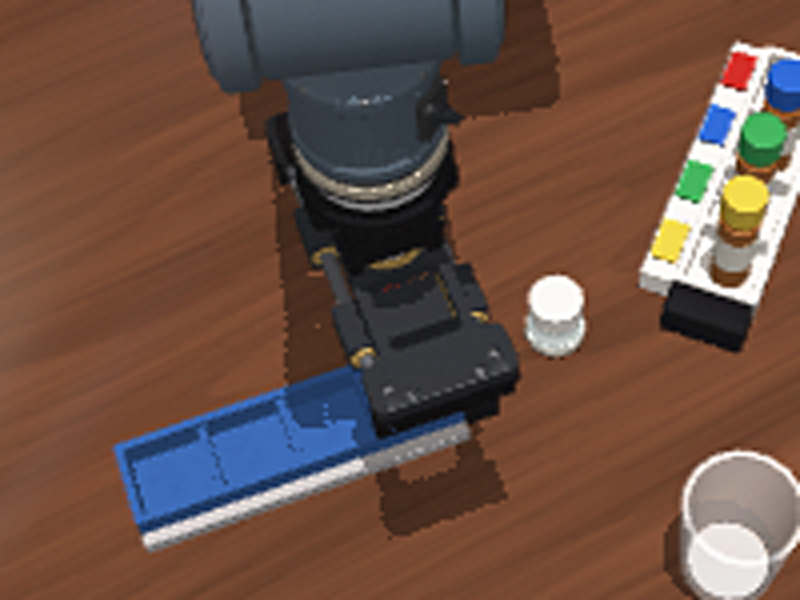

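View pics/w4.png

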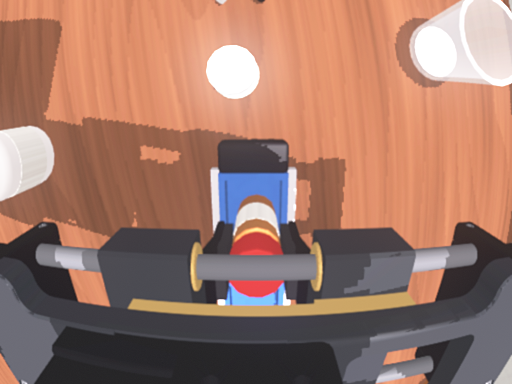

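The wrist view shows the vial (257,260) centred across the tray, over the pocket beside the black block (253,155). I'll lower it slowly.

Call:
play_rows:
  series:
    - [0,0,0.05,-0.01,0,0,0]
    - [0,0,0.05,0,0,0,0]
    - [0,0,0.05,0,0,0,0]
    - [0,0,0.05,0,0,0,0]
    - [0,0,0.04,0,0,0,0]
    - [0,0,0.03,0,0,0,0]
    - [0,0,0,0,0,0,0]
    - [0,0,0,0,0,0,0]
    - [0,0,0,0,0,0,0]
    - [0,0,0,0,0,0,0]

```text
time: 8.95
position: [0.5607, -0.0992, 0.0807]
tool_rot: [0.462, -0.535, 0.536, -0.462]
ft_force: [-0.3, -0.4, -0.2]
grip_width: 0.0275
```

```bash
python3 plan.py p1 0.0775
```

```text
t 8.95 pos [ 0.5607 -0.0992  0.0807] err [-0.0001  0.001  -0.0032] f [-0.297  -0.3582 -0.1536] grip 0.027473911626042697
rot total (units) [-0.0002 -0.0009  0.    ]
shift in current tool axes (units) [-0.0103  0.0323 -0.0021]
shift in target tool axes (units) [-0.0103  0.0323 -0.002 ]
```

Call:
play_rows:
  series:
    - [0,0,0.01,0,0,0,0]
    - [0,0,0.01,0,0,0,0]
    - [0,0,0.01,0,0,0,0]
    - [0,0,0,0,0,0,0]
    - [0,0,0,0,0,0,0]
    - [0,0,0,0,0,0,0]

```text
time: 9.45
position: [0.5604, -0.0992, 0.0775]
tool_rot: [-0.462, 0.535, -0.535, 0.462]
ft_force: [-0.2, 0.6, -0.8]
grip_width: 0.0273
```

```bash
python3 plan.py p1 0.0775
```

```text
t 9.45 pos [ 0.5604 -0.0992  0.0775] err [ 0.0002  0.001  -0.    ] f [-0.1641  0.5533 -0.8097] grip 0.027272955693264662
rot total (units) [-0.     -0.0009 -0.    ]
shift in current tool axes (units) [-0.0098  0.0004  0.0001]
shift in target tool axes (units) [-0.0098  0.0004  0.0002]
```

Call:
play_rows:
  series:
    - [0,0,0.008,0,0,0,0]
    - [0,0,0.007,0,0,0,0]
    - [0,0,0,0,0,0,0]
    - [0,0,0,0,0,0,0]

```text
time: 9.78
position: [0.5605, -0.0992, 0.0774]
tool_rot: [0.462, -0.535, 0.536, -0.462]
ft_force: [-3.3, 0.3, 8.9]
grip_width: 0.0276
```

The 8.9 N upward force shows it's on the floor. Releasing.

Call:
play_rows:
  series:
    - [0.5,0,-0.005,0,0,0,0]
    - [1,0,0,0,0,0,0]
    - [1,0,0,0,0,0,0]
    - [1,0,0,0,0,0,0]
    - [1,0,0,0,0,0,0]
    - [1,0,0,0,0,0,0]
    - [1,0,0,0,0,0,0]
    - [1,0,0,0,0,0,0]

```text
time: 10.45
position: [0.5604, -0.0991, 0.0764]
tool_rot: [-0.462, 0.535, -0.535, 0.462]
ft_force: [-0.6, -1.4, -0.6]
grip_width: 0.0729
```

Call:
play_rows:
  series:
    - [1,0,-0.1,0,0,0,0]
    - [1,0,-0.2,0,0,0,0]
    - [1,0,-0.25,0,0,0,0]
    - [1,0,-0.25,0,0,0,0]
    - [1,0,-0.25,0,0,0,0]
    - [1,0,-0.25,0,0,0,0]
    - [1,0,-0.1,0,0,0,0]
    - [1,0,0,0,0,0,0]

```text
time: 11.12
position: [0.5621, -0.0997, 0.2198]
tool_rot: [0.461, -0.533, 0.537, -0.463]
ft_force: [-0.4, 0.4, -0.3]
grip_width: 0.0871
```

Call:
play_rows:
  series:
    - [1,0,0,0,0,-0.02,0]
    - [1,0,0,0,0,-0.03,0]
    - [1,0,0,0,0,-0.03,0]
    - [1,0,0,0,0,-0.03,0]
    - [1,0,0,0,0,-0.03,0]
    - [1,0,0,0,0,-0.03,0]
    - [1,0,0,0,0,-0.03,0]
    - [1,0,0,0,0,-0.03,0]
    - [1,0,0,0,0,-0.03,0]
    - [1,0,0,0,0,0,0]
    - [1,0,0,0,0,0,0]

```text
time: 12.03
position: [0.5596, -0.0989, 0.2152]
tool_rot: [0.636, -0.31, 0.308, -0.636]
ft_force: [0.3, 0.1, -0.4]
grip_width: 0.0871
```

```bash
python3 plan.py blue 0.22; python3 - <<'E'
from h import *
from rig import eyes
a=cv2.cvtColor(eyes.camera("scene"),cv2.COLOR_RGB2BGR)[110:260,150:350]
cv2.imwrite("pics/s5.png",cv2.resize(a,None,fx=4,fy=4,interpolation=cv2.INTER_CUBIC))
E
```

```text
t 12.0333 pos [ 0.5596 -0.0989  0.2152] err [-0.0398  0.2942  0.0048] f [ 0.2585  0.0867 -0.4135] grip 0.08707403987249066
rot total (units) [ 0.0004 -0.0039 -0.0008]
shift in current tool axes (units) [-2.5575 -0.0444  1.5076]
shift in target tool axes (units) [-2.5386 -0.0484  1.5391]
```

View pics/s5.png

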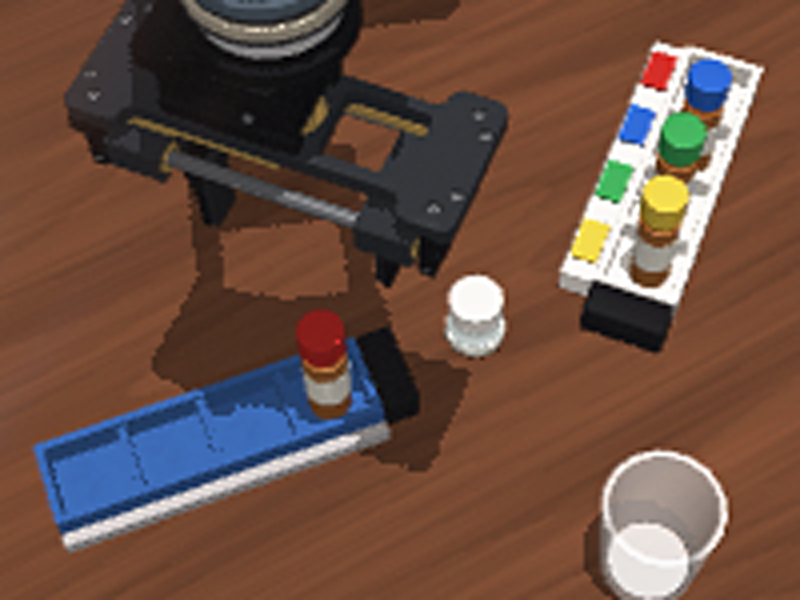

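The red vial stands upright in the pocket by the black block (crop (325,370)). Next is blue.

Call:
play_rows:
  series:
    - [1,-0.1,0,0.06,0,-0.004,0]
    - [1,-0.2,0,0.12,0,0,0]
    - [1,-0.25,0,0.15,0,0,0]
    - [1,-0.25,0,0.15,0,0,0]
    - [1,-0.25,0,0.15,0,0,0]
    - [1,-0.25,0,0.15,0,0,0]
    - [1,-0.25,0,0.15,0,0,0]
    - [1,-0.25,0,0.15,0,0,0]
    - [1,-0.25,0,0.15,0,0,0]
    - [1,-0.25,0,0.15,0,0,0]
    - [1,-0.15,0,0.1,0,0,0]
    - [1,-0.09,0,0.06,0,0,0]

```text
time: 13.08
position: [0.5186, 0.1979, 0.2164]
tool_rot: [-0.639, 0.304, -0.303, 0.639]
ft_force: [-0.6, -0.5, 0.6]
grip_width: 0.0871
```

Call:
play_rows:
  series:
    - [1,0,0,0,0,0,0]
    - [1,0,0,0,0,0,0]
    - [1,0,0,0,0,0,0]
    - [1,0,0,0,0,0,0]

```text
time: 13.42
position: [0.5202, 0.1939, 0.2165]
tool_rot: [0.638, -0.304, 0.304, -0.638]
ft_force: [0.3, -0.5, -1.3]
grip_width: 0.0869
```

```bash
python3 plan.py blue 0.0765
```

```text
t 13.4167 pos [0.5202 0.1939 0.2165] err [-0.0004  0.0014 -0.14  ] f [ 0.2935 -0.549  -1.3069] grip 0.08692265366826754
rot total (units) [0.0001 0.0003 0.0001]
shift in current tool axes (units) [-0.0131  1.3998  0.0062]
shift in target tool axes (units) [-0.0128  1.3998  0.0057]
```

Call:
play_rows:
  series:
    - [1,-0.01,0.15,0,0,0,0]
    - [1,0,0.2,0,0,0,0]
    - [1,0,0.25,0,0,0,0]
    - [1,0,0.25,0,0,0,0]
    - [1,0,0.25,0,0,0,0]
    - [1,0,0.15,0,0,0,0]
    - [1,0,0.1,0,0,0,0]
    - [1,0,0.04,0,0,0,0]
    - [1,0,0,0,0,0,0]
    - [1,0,0,0,0,0,0]
    - [1,0,0,0,0,0,0]

```text
time: 14.33
position: [0.5202, 0.1958, 0.0786]
tool_rot: [-0.638, 0.303, -0.305, 0.639]
ft_force: [-0.5, -0.1, -0.2]
grip_width: 0.0869
```

```bash
python3 plan.py blue 0.0765; python3 - <<'E'
from h import *
from rig import eyes
cv2.imwrite("pics/w6.png",cv2.cvtColor(eyes.camera("wrist"),cv2.COLOR_RGB2BGR))
E
```

```text
t 14.3333 pos [0.5202 0.1958 0.0786] err [-0.0004 -0.0005 -0.0021] f [-0.5253 -0.1398 -0.2234] grip 0.08691417064220514
rot total (units) [-0.0006  0.0008  0.0004]
shift in current tool axes (units) [ 0.0016  0.0212 -0.0066]
shift in target tool axes (units) [ 0.0016  0.0212 -0.0066]
```

View pics/w6.png

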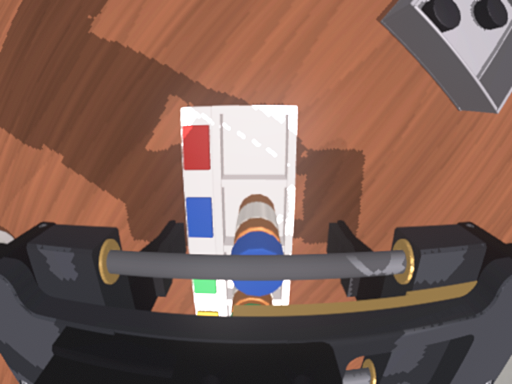

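Blue (257,265) is centred between the fingers, in the same place red was. I'll grip, lift and turn.

Call:
play_rows:
  series:
    - [0,0,0,0,0,0,0]
    - [0,0,0,0,0,0,0]
    - [0,0,0,0,0,0,0]
    - [0,0,0,0,0,0,0]
    - [0,0,0,0,0,0,0]
    - [0,0,0,0,0,0,0]
    - [0,0,0,0,0,0,0]
    - [0,0,0,0,0,0,0]
    - [0,0,0,0,0,0,0]
    - [0,0,0,0,0,0,0]
    - [0,0,0,0,0,0,0]
  grip_force: 20

```text
time: 15.3
position: [0.5193, 0.1959, 0.0775]
tool_rot: [-0.638, 0.304, -0.304, 0.638]
ft_force: [-0.5, -0.7, -0.2]
grip_width: 0.0276
```

Call:
play_rows:
  series:
    - [0,0,-0.05,0,0,0,0]
    - [0,0,-0.1,0,0,0,0]
    - [0,0,-0.2,0,0,0,0]
    - [0,0,-0.25,0,0,0,0]
    - [0,0,-0.25,0,0,0,0]
    - [0,0,-0.25,0,0,0,0]
    - [0,0,-0.2,0,0,0,0]
    - [0,0,-0.1,0,0,0,0]
    - [0,0,0,0,0,0,0]

```text
time: 16.05
position: [0.5208, 0.1962, 0.2207]
tool_rot: [-0.637, 0.302, -0.306, 0.64]
ft_force: [0.9, -0.3, -1.2]
grip_width: 0.0274
```

Call:
play_rows:
  series:
    - [0,0,0,0,0,0.02,0]
    - [0,0,0,0,0,0.03,0]
    - [0,0,0,0,0,0.03,0]
    - [0,0,0,0,0,0.03,0]
    - [0,0,0,0,0,0.03,0]
    - [0,0,0,0,0,0.03,0]
    - [0,0,0,0,0,0.03,0]
    - [0,0,0,0,0,0.03,0]
    - [0,0,0,0,0,0.03,0]
    - [0,0,0,0,0,0,0]
    - [0,0,0,0,0,0,0]

```text
time: 16.97
position: [0.5185, 0.1957, 0.2164]
tool_rot: [-0.467, 0.532, -0.531, 0.465]
ft_force: [-0.0, -0.5, -0.9]
grip_width: 0.0273
```

```bash
python3 plan.py p2 0.22
```

```text
t 16.9667 pos [0.5185 0.1957 0.2164] err [ 0.035  -0.3424  0.0036] f [-0.0354 -0.5392 -0.9347] grip 0.027307129628669907
rot total (units) [0.0007 0.0039 0.0002]
shift in current tool axes (units) [ 3.3483 -0.035   0.7974]
shift in target tool axes (units) [ 3.3383 -0.0357  0.8385]
```

Call:
play_rows:
  series:
    - [0,0.1,0,0.03,0,0.004,0]
    - [0,0.2,0,0.05,0,0,0]
    - [0,0.26,0,0.065,0,0,0]
    - [0,0.26,0,0.065,0,0,0]
    - [0,0.26,0,0.065,0,0,0]
    - [0,0.26,0,0.065,0,0,0]
    - [0,0.26,0,0.065,0,0,0]
    - [0,0.26,0,0.065,0,0,0]
    - [0,0.26,0,0.065,0,0,0]
    - [0,0.26,0,0.065,0,0,0]
    - [0,0.26,0,0.065,0,0,0]

```text
time: 17.88
position: [0.5461, -0.0771, 0.2173]
tool_rot: [-0.462, 0.535, -0.535, 0.462]
ft_force: [1.0, 0.3, -0.7]
grip_width: 0.0276
```

Call:
play_rows:
  series:
    - [0,0.26,0,0.065,0,0,0]
    - [0,0.26,0,0.065,0,0,0]
    - [0,0.12,0,0.03,0,0,0]
    - [0,0.06,0,0.015,0,0,0]
    - [0,0,0,0,0,0,0]
    - [0,0,0,0,0,0,0]
    - [0,0,0,0,0,0,0]
    - [0,0,0,0,0,0,0]

```text
time: 18.55
position: [0.5533, -0.1453, 0.2175]
tool_rot: [-0.462, 0.535, -0.535, 0.462]
ft_force: [-0.6, 0.2, -0.8]
grip_width: 0.0276
```

```bash
python3 plan.py p2 0.0775; python3 - <<'E'
from h import *
from rig import eyes
cv2.imwrite("pics/w7.png",cv2.cvtColor(eyes.camera("wrist"),cv2.COLOR_RGB2BGR))
E
```

```text
t 18.55 pos [ 0.5533 -0.1453  0.2175] err [ 0.0002 -0.0014 -0.14  ] f [-0.581   0.2177 -0.8099] grip 0.02758379743470534
rot total (units) [ 0.0002 -0.0003 -0.0002]
shift in current tool axes (units) [0.0146 1.4002 0.0051]
shift in target tool axes (units) [0.0139 1.4002 0.0041]
```

View pics/w7.png

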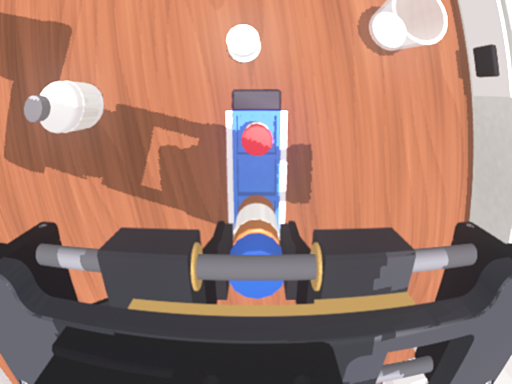

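The wrist view shows red (257,140) standing in pocket 1, and blue lined up with the tray row. Going down.

Call:
play_rows:
  series:
    - [0,0.01,0.15,0,0,0,0]
    - [0,0,0.2,0,0,0,0]
    - [0,0,0.2,0,0,0,0]
    - [0,0,0.2,0,0,0,0]
    - [0,0,0.2,0,0,0,0]
    - [0,0,0.15,0,0,0,0]
    - [0,0,0.05,0,0,0,0]
    - [0,0,0,0,0,0,0]
    - [0,0,0,0,0,0,0]

```text
time: 19.35
position: [0.5538, -0.1475, 0.1029]
tool_rot: [0.462, -0.535, 0.535, -0.462]
ft_force: [0.2, 0.2, -0.5]
grip_width: 0.0276
```

Call:
play_rows:
  series:
    - [0,0,0.05,0,0,0,0]
    - [0,0,0.05,0,0,0,0]
    - [0,0,0.04,0,0,0,0]
    - [0,0,0.04,0,0,0,0]
    - [0,0,0.02,0,0,0,0]
    - [0,0,0,0,0,0,0]
    - [0,0,0,0,0,0,0]
    - [0,0,0,0,0,0,0]
    - [0,0,0,0,0,0,0]

```text
time: 20.1
position: [0.5536, -0.1479, 0.0827]
tool_rot: [0.462, -0.535, 0.535, -0.462]
ft_force: [0.2, -0.6, -0.4]
grip_width: 0.0273
```

```bash
python3 plan.py p2 0.0775
```

```text
t 20.1 pos [ 0.5536 -0.1479  0.0827] err [-0.0001  0.0012 -0.0052] f [ 0.2066 -0.5968 -0.382 ] grip 0.027327281377453813
rot total (units) [-0.0001 -0.0009  0.    ]
shift in current tool axes (units) [-0.0115  0.0521 -0.0023]
shift in target tool axes (units) [-0.0115  0.0521 -0.0022]
```

Call:
play_rows:
  series:
    - [0,-0.01,0.02,0,0,0,0]
    - [0,0,0.02,0,0,0,0]
    - [0,0,0.01,0,0,0,0]
    - [0,0,0.005,0,0,0,0]
    - [0,0,0,0,0,0,0]
    - [0,0,0,0,0,0,0]

```text
time: 20.6
position: [0.5535, -0.1467, 0.0775]
tool_rot: [-0.462, 0.535, -0.535, 0.462]
ft_force: [-1.9, 1.3, 4.9]
grip_width: 0.0276
```

Contact at 4.9 N. Release, rise and turn back.

Call:
play_rows:
  series:
    - [0.5,0,0,0,0,0,0]
    - [1,0,0,0,0,0,0]
    - [1,0,0,0,0,0,0]
    - [1,0,0,0,0,0,0]
    - [1,0,0,0,0,0,0]
    - [1,0,0,0,0,0,0]
    - [1,0,0,0,0,0,0]
    - [1,0,0,0,0,0,0]
    - [1,0,0,0,0,0,0]

```text
time: 21.35
position: [0.5536, -0.1468, 0.077]
tool_rot: [-0.462, 0.535, -0.535, 0.462]
ft_force: [-0.4, 0.3, 0.4]
grip_width: 0.0793
```

Call:
play_rows:
  series:
    - [1,0,-0.1,0,0,0,0]
    - [1,0,-0.2,0,0,0,0]
    - [1,0,-0.25,0,0,0,0]
    - [1,0,-0.25,0,0,0,0]
    - [1,0,-0.25,0,0,0,0]
    - [1,0,-0.25,0,0,0,0]
    - [1,0,-0.1,0,0,0,0]
    - [1,0,0,0,0,0,0]

```text
time: 22.02
position: [0.5552, -0.1475, 0.2204]
tool_rot: [0.461, -0.533, 0.538, -0.463]
ft_force: [0.9, -0.8, -0.0]
grip_width: 0.0867
```

Call:
play_rows:
  series:
    - [1,0,0,0,0,-0.02,0]
    - [1,0,0,0,0,-0.03,0]
    - [1,0,0,0,0,-0.03,0]
    - [1,0,0,0,0,-0.03,0]
    - [1,0,0,0,0,-0.03,0]
    - [1,0,0,0,0,-0.03,0]
    - [1,0,0,0,0,-0.03,0]
    - [1,0,0,0,0,-0.03,0]
    - [1,0,0,0,0,-0.03,0]
    - [1,0,0,0,0,-0.003,0]
    - [1,0,0,0,0,0,0]

```text
time: 22.93
position: [0.5528, -0.1464, 0.2157]
tool_rot: [-0.638, 0.306, -0.305, 0.638]
ft_force: [-1.5, 0.9, -0.4]
grip_width: 0.087
```

```bash
python3 plan.py green 0.22; python3 - <<'E'
from h import *
from rig import eyes
a=cv2.cvtColor(eyes.camera("scene"),cv2.COLOR_RGB2BGR)[110:260,150:350]
cv2.imwrite("pics/s8.png",cv2.resize(a,None,fx=4,fy=4,interpolation=cv2.INTER_CUBIC))
E
```

```text
t 22.9333 pos [ 0.5528 -0.1464  0.2157] err [-0.0022  0.3039  0.0043] f [-1.4525  0.8632 -0.3787] grip 0.08703235900574352
rot total (units) [ 0.0004 -0.0008 -0.0008]
shift in current tool axes (units) [-2.3826 -0.0394  1.8874]
shift in target tool axes (units) [-2.378  -0.0432  1.8931]
```

View pics/s8.png

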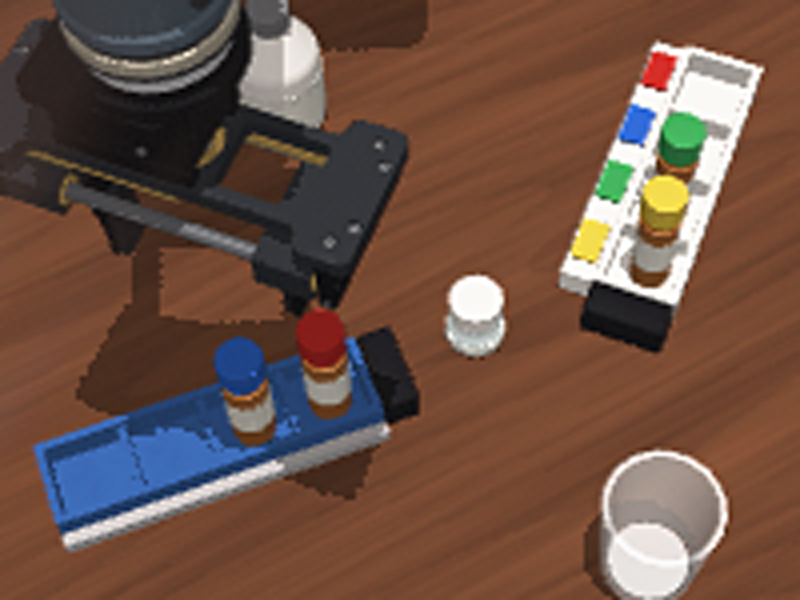

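Red and blue both stand upright in pockets 1 and 2. Next is green.

Call:
play_rows:
  series:
    - [1,-0.08,0,0.06,0,0,0]
    - [1,-0.16,0,0.13,0,0,0]
    - [1,-0.24,0,0.19,0,0,0]
    - [1,-0.24,0,0.19,0,0,0]
    - [1,-0.24,0,0.19,0,0,0]
    - [1,-0.24,0,0.19,0,0,0]
    - [1,-0.24,0,0.19,0,0,0]
    - [1,-0.24,0,0.19,0,0,0]
    - [1,-0.24,0,0.19,0,0,0]
    - [1,-0.24,0,0.19,0,0,0]
    - [1,-0.14,0,0.12,0,0,0]
    - [1,-0.08,0,0.06,0,0,0]

```text
time: 23.98
position: [0.5503, 0.1602, 0.2169]
tool_rot: [-0.638, 0.304, -0.304, 0.639]
ft_force: [0.1, -0.6, 0.1]
grip_width: 0.0869
```

Call:
play_rows:
  series:
    - [1,0,0,0,0,0,0]
    - [1,0,0,0,0,0,0]
    - [1,0,0,0,0,0,0]
    - [1,0,0,0,0,0,0]

```text
time: 24.32
position: [0.5512, 0.1558, 0.217]
tool_rot: [0.638, -0.305, 0.305, -0.638]
ft_force: [-0.5, -0.6, 0.2]
grip_width: 0.0866
```

```bash
python3 plan.py green 0.0765
```

```text
t 24.3167 pos [0.5512 0.1558 0.217 ] err [-0.0006  0.0017 -0.1405] f [-0.5375 -0.5502  0.1969] grip 0.08657138117879286
rot total (units) [ 0.0001 -0.0007  0.0001]
shift in current tool axes (units) [-0.0175  1.4051  0.0061]
shift in target tool axes (units) [-0.0172  1.4051  0.0056]
```

Call:
play_rows:
  series:
    - [1,-0.02,0.15,0,0,0,0]
    - [1,0,0.2,0,0,0,0]
    - [1,0,0.25,0,0,0,0]
    - [1,0,0.25,0,0,0,0]
    - [1,0,0.25,0,0,0,0]
    - [1,0,0.15,0,0,0,0]
    - [1,0,0.1,0,0,0,0]
    - [1,0,0.04,0,0,0,0]
    - [1,0,0,0,0,0,0]
    - [1,0,0,0,0,0,0]
    - [1,0,0,0,0,0,0]

```text
time: 25.23
position: [0.5508, 0.1585, 0.0792]
tool_rot: [-0.638, 0.304, -0.306, 0.638]
ft_force: [-0.6, -0.6, 0.7]
grip_width: 0.0873
```

```bash
python3 plan.py green 0.0765; python3 - <<'E'
from h import *
from rig import eyes
cv2.imwrite("pics/w9.png",cv2.cvtColor(eyes.camera("wrist"),cv2.COLOR_RGB2BGR))
E
```

```text
t 25.2333 pos [0.5508 0.1585 0.0792] err [-0.0002 -0.001  -0.0027] f [-0.6092 -0.5625  0.7202] grip 0.08730524013591637
rot total (units) [-0.0006 -0.0002  0.0004]
shift in current tool axes (units) [ 0.0066  0.0269 -0.0085]
shift in target tool axes (units) [ 0.0066  0.0269 -0.0085]
```

View pics/w9.png

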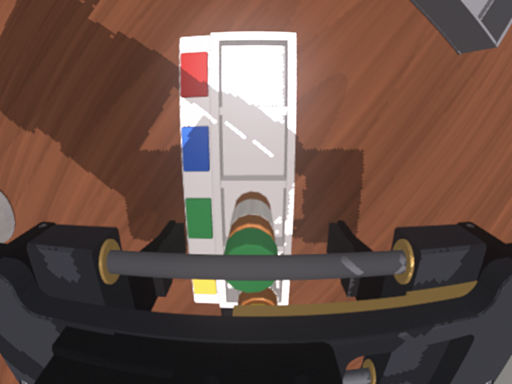

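Green (250,260) sits about 4 mm toward the clips, which is tool -z. That matches the top-camera measurement, so I'll shift before gripping.

Call:
play_rows:
  series:
    - [1,0.005,0.01,-0.03,0,0,0]
    - [1,0,0,0,0,0,0]
    - [0,0,0,0,0,0,0]
    - [0,0,0,0,0,0,0]
    - [0,0,0,0,0,0,0]
    - [0,0,0,0,0,0,0]
    - [0,0,0,0,0,0,0]
    - [0,0,0,0,0,0,0]
    - [0,0,0,0,0,0,0]
    - [0,0,0,0,0,0,0]
    - [0,0,0,0,0,0,0]
    - [0,0,0,0,0,0,0]
  grip_force: 20

```text
time: 26.28
position: [0.5479, 0.1564, 0.077]
tool_rot: [-0.638, 0.305, -0.305, 0.638]
ft_force: [-0.2, 0.7, 0.1]
grip_width: 0.0285
```

Call:
play_rows:
  series:
    - [0,0,-0.05,0,0,0,0]
    - [0,0,-0.1,0,0,0,0]
    - [0,0,-0.2,0,0,0,0]
    - [0,0,-0.25,0,0,0,0]
    - [0,0,-0.25,0,0,0,0]
    - [0,0,-0.25,0,0,0,0]
    - [0,0,-0.2,0,0,0,0]
    - [0,0,-0.1,0,0,0,0]
    - [0,0,0,0,0,0,0]

```text
time: 27.03
position: [0.5494, 0.1566, 0.2203]
tool_rot: [-0.637, 0.303, -0.307, 0.639]
ft_force: [0.2, -0.0, -1.5]
grip_width: 0.0274
```

Call:
play_rows:
  series:
    - [0,0,0,0,0,0.02,0]
    - [0,0,0,0,0,0.03,0]
    - [0,0,0,0,0,0.03,0]
    - [0,0,0,0,0,0.03,0]
    - [0,0,0,0,0,0.03,0]
    - [0,0,0,0,0,0.03,0]
    - [0,0,0,0,0,0.03,0]
    - [0,0,0,0,0,0.03,0]
    - [0,0,0,0,0,0.03,0]
    - [0,0,0,0,0,0.002,0]
    - [0,0,0,0,0,0,0]

```text
time: 27.95
position: [0.5471, 0.1563, 0.2159]
tool_rot: [-0.464, 0.535, -0.534, 0.463]
ft_force: [-0.0, -0.2, 0.1]
grip_width: 0.0274
```

```bash
python3 plan.py p3 0.22
```

```text
t 27.95 pos [0.5471 0.1563 0.2159] err [-0.0006 -0.3516  0.0041] f [-0.0055 -0.2457  0.0872] grip 0.027387128639612686
rot total (units) [0.0008 0.0008 0.0002]
shift in current tool axes (units) [ 3.4811 -0.0402  0.4913]
shift in target tool axes (units) [ 3.4799 -0.0411  0.4999]
```

Call:
play_rows:
  series:
    - [0,0.1,0,0.015,0,0,0]
    - [0,0.2,0,0.03,0,0,0]
    - [0,0.27,0,0.038,0,0,0]
    - [0,0.27,0,0.038,0,0,0]
    - [0,0.27,0,0.038,0,0,0]
    - [0,0.27,0,0.038,0,0,0]
    - [0,0.27,0,0.038,0,0,0]
    - [0,0.27,0,0.038,0,0,0]
    - [0,0.27,0,0.038,0,0,0]
    - [0,0.27,0,0.038,0,0,0]
    - [0,0.27,0,0.038,0,0,0]

```text
time: 28.87
position: [0.5464, -0.1213, 0.2168]
tool_rot: [-0.463, 0.534, -0.534, 0.463]
ft_force: [-0.2, -0.3, -0.0]
grip_width: 0.0273
```

Call:
play_rows:
  series:
    - [0,0.27,0,0.038,0,0,0]
    - [0,0.27,0,0.038,0,0,0]
    - [0,0.14,0,0.025,0,0,0]
    - [0,0.07,0,0.012,0,0,0]
    - [0,0,0,0,0,0,0]
    - [0,0,0,0,0,0,0]
    - [0,0,0,0,0,0,0]
    - [0,0,0,0,0,0,0]

```text
time: 29.53
position: [0.5473, -0.1936, 0.217]
tool_rot: [-0.463, 0.535, -0.534, 0.463]
ft_force: [-0.2, 0.3, -0.3]
grip_width: 0.0277
```

```bash
python3 plan.py p3 0.0775; python3 - <<'E'
from h import *
from rig import eyes
cv2.imwrite("pics/w10.png",cv2.cvtColor(eyes.camera("wrist"),cv2.COLOR_RGB2BGR))
E
```

```text
t 29.5333 pos [ 0.5473 -0.1936  0.217 ] err [-0.0008 -0.0017 -0.1395] f [-0.2177  0.2696 -0.2988] grip 0.027703840256165436
rot total (units) [ 0.0002  0.0008 -0.0002]
shift in current tool axes (units) [ 0.0191  1.3947 -0.0042]
shift in target tool axes (units) [ 0.0182  1.3947 -0.0052]
```

View pics/w10.png

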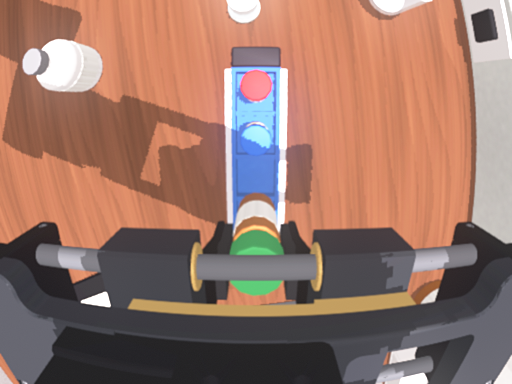

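The wrist view shows red (256,86) and blue (257,138) in their pockets, with green held in line with the row. Lowering it.

Call:
play_rows:
  series:
    - [0,0.015,0.15,-0.005,0,0,0]
    - [0,0,0.2,0,0,0,0]
    - [0,0,0.2,0,0,0,0]
    - [0,0,0.2,0,0,0,0]
    - [0,0,0.2,0,0,0,0]
    - [0,0,0.15,0,0,0,0]
    - [0,0,0.05,0,0,0,0]
    - [0,0,0,0,0,0,0]
    - [0,0,0,0,0,0,0]

```text
time: 30.33
position: [0.5471, -0.1963, 0.1024]
tool_rot: [0.463, -0.534, 0.535, -0.463]
ft_force: [-0.3, -0.5, -0.6]
grip_width: 0.0275
```

Call:
play_rows:
  series:
    - [0,0,0.05,0,0,0,0]
    - [0,0,0.05,0,0,0,0]
    - [0,0,0.04,0,0,0,0]
    - [0,0,0.04,0,0,0,0]
    - [0,0,0.02,0,0,0,0]
    - [0,0,0.02,0,0,0,0]
    - [0,0,0,0,0,0,0]
    - [0,0,0,0,0,0,0]
    - [0,0,0,0,0,0,0]
    - [0,0,0,0,0,0,0]

```text
time: 31.17
position: [0.5468, -0.1967, 0.0802]
tool_rot: [0.463, -0.535, 0.535, -0.463]
ft_force: [0.5, 0.6, -0.4]
grip_width: 0.0279
```

```bash
python3 plan.py p3 0.077
```

```text
t 31.1667 pos [ 0.5468 -0.1967  0.0802] err [-0.0003  0.0014 -0.0032] f [ 0.5499  0.6031 -0.411 ] grip 0.02786284259061037
rot total (units) [-0.0001  0.0001  0.    ]
shift in current tool axes (units) [-0.0135  0.0322 -0.0055]
shift in target tool axes (units) [-0.0135  0.0322 -0.0055]
```

Call:
play_rows:
  series:
    - [0,-0.01,0.01,0,0,0,0]
    - [0,0,0.01,0,0,0,0]
    - [0,0,0.01,0,0,0,0]
    - [0,0,0.005,0,0,0,0]
    - [0,0,0,0,0,0,0]
    - [0,0,0,0,0,0,0]

```text
time: 31.67
position: [0.5469, -0.1956, 0.077]
tool_rot: [0.463, -0.535, 0.535, -0.463]
ft_force: [-0.1, 0.8, 4.4]
grip_width: 0.0275
```

Contact at 4.4 N. Release and return.

Call:
play_rows:
  series:
    - [0.5,0,0,0,0,0,0]
    - [1,0,0,0,0,0,0]
    - [1,0,0,0,0,0,0]
    - [1,0,0,0,0,0,0]
    - [1,0,0,0,0,0,0]
    - [1,0,0,0,0,0,0]
    - [1,0,0,0,0,0,0]
    - [1,0,0,0,0,0,0]
    - [1,0,0,0,0,0,0]

```text
time: 32.42
position: [0.5469, -0.1956, 0.0765]
tool_rot: [0.463, -0.535, 0.535, -0.463]
ft_force: [-0.5, -0.1, -0.8]
grip_width: 0.0795
```

Call:
play_rows:
  series:
    - [1,0,-0.1,0,0,0,0]
    - [1,0,-0.2,0,0,0,0]
    - [1,0,-0.25,0,0,0,0]
    - [1,0,-0.25,0,0,0,0]
    - [1,0,-0.25,0,0,0,0]
    - [1,0,-0.25,0,0,0,0]
    - [1,0,-0.1,0,0,0,0]
    - [1,0,0,0,0,0,0]

```text
time: 33.08
position: [0.5484, -0.1965, 0.2199]
tool_rot: [0.462, -0.532, 0.537, -0.464]
ft_force: [0.6, -0.6, -0.1]
grip_width: 0.0869
```

Call:
play_rows:
  series:
    - [1,0,0,0,0,-0.02,0]
    - [1,0,0,0,0,-0.03,0]
    - [1,0,0,0,0,-0.03,0]
    - [1,0,0,0,0,-0.03,0]
    - [1,0,0,0,0,-0.03,0]
    - [1,0,0,0,0,-0.03,0]
    - [1,0,0,0,0,-0.03,0]
    - [1,0,0,0,0,-0.03,0]
    - [1,0,0,0,0,-0.03,0]
    - [1,0,0,0,0,-0.002,0]
    - [1,0,0,0,0,0,0]

```text
time: 34.0
position: [0.5461, -0.1952, 0.2152]
tool_rot: [-0.638, 0.307, -0.305, 0.638]
ft_force: [-0.4, 0.2, 1.0]
grip_width: 0.0869
```

```bash
python3 plan.py yellow 0.22; python3 - <<'E'
from h import *
from rig import eyes
a=cv2.cvtColor(eyes.camera("scene"),cv2.COLOR_RGB2BGR)[110:260,150:350]
cv2.imwrite("pics/s11.png",cv2.resize(a,None,fx=4,fy=4,interpolation=cv2.INTER_CUBIC))
E
```

```text
t 34.0 pos [ 0.5461 -0.1952  0.2152] err [0.0353 0.3144 0.0048] f [-0.3564  0.1888  0.9596] grip 0.08692900375669987
rot total (units) [ 0.0003 -0.0008 -0.0008]
shift in current tool axes (units) [-2.2299 -0.0447  2.2444]
shift in target tool axes (units) [-2.2239 -0.0484  2.2503]
```

View pics/s11.png

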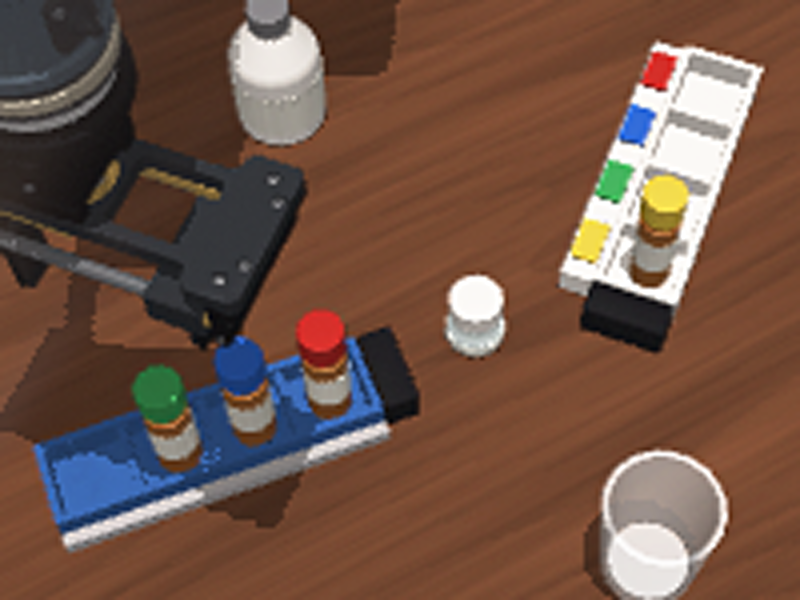

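Red, blue and green stand in pockets 1 to 3, and only yellow is left in the rack.

Call:
play_rows:
  series:
    - [1,-0.08,0,0.08,0,0,0]
    - [1,-0.16,0,0.16,0,0,0]
    - [1,-0.23,0,0.23,0,0,0]
    - [1,-0.23,0,0.23,0,0,0]
    - [1,-0.23,0,0.23,0,0,0]
    - [1,-0.23,0,0.23,0,0,0]
    - [1,-0.23,0,0.23,0,0,0]
    - [1,-0.23,0,0.23,0,0,0]
    - [1,-0.23,0,0.23,0,0,0]
    - [1,-0.23,0,0.23,0,0,0]
    - [1,-0.1,0,0.1,0,0,0]
    - [1,-0.06,0,0.06,0,0,0]

```text
time: 35.05
position: [0.5799, 0.1222, 0.2164]
tool_rot: [-0.638, 0.304, -0.304, 0.638]
ft_force: [-0.4, -0.9, -0.1]
grip_width: 0.0874
```

Call:
play_rows:
  series:
    - [1,0,0,0,0,0,0]
    - [1,0,0,0,0,0,0]
    - [1,0,0,0,0,0,0]
    - [1,0,0,0,0,0,0]

```text
time: 35.38
position: [0.5805, 0.1179, 0.2165]
tool_rot: [0.638, -0.306, 0.306, -0.638]
ft_force: [0.6, -0.4, 0.6]
grip_width: 0.087
```

```bash
python3 plan.py yellow 0.0765
```

```text
t 35.3833 pos [0.5805 0.1179 0.2165] err [ 0.0009  0.0013 -0.14  ] f [ 0.5866 -0.3752  0.595 ] grip 0.08699178477233097
rot total (units) [ 0.0001 -0.0008  0.    ]
shift in current tool axes (units) [-0.0047  1.4002  0.0162]
shift in target tool axes (units) [-0.0045  1.4002  0.0156]
```

Call:
play_rows:
  series:
    - [1,-0.02,0.15,0.015,0,0,0]
    - [1,0,0.2,0,0,0,0]
    - [1,0,0.25,0,0,0,0]
    - [1,0,0.25,0,0,0,0]
    - [1,0,0.25,0,0,0,0]
    - [1,0,0.15,0,0,0,0]
    - [1,0,0.1,0,0,0,0]
    - [1,0,0.04,0,0,0,0]
    - [1,0,0,0,0,0,0]
    - [1,0,0,0,0,0,0]
    - [1,0,0,0,0,0,0]

```text
time: 36.3
position: [0.5813, 0.1217, 0.0787]
tool_rot: [-0.638, 0.304, -0.306, 0.638]
ft_force: [0.4, 0.2, -0.2]
grip_width: 0.0869
```

```bash
python3 plan.py yellow 0.0765; python3 - <<'E'
from h import *
from rig import eyes
cv2.imwrite("pics/w12.png",cv2.cvtColor(eyes.camera("wrist"),cv2.COLOR_RGB2BGR))
E
```

```text
t 36.3 pos [0.5813 0.1217 0.0787] err [ 0.0001 -0.0025 -0.0022] f [ 0.4078  0.2064 -0.1661] grip 0.08691181112812961
rot total (units) [-0.0006 -0.0002  0.0005]
shift in current tool axes (units) [ 0.0198  0.0225 -0.0153]
shift in target tool axes (units) [ 0.0198  0.0225 -0.0153]
```

View pics/w12.png

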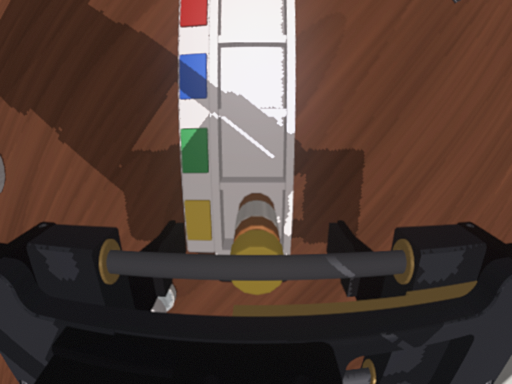

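Yellow (257,260) is centred between the fingers. Gripping.

Call:
play_rows:
  series:
    - [1,0,0.01,0,0,0,0]
    - [0,0,0,0,0,0,0]
    - [0,0,0,0,0,0,0]
    - [0,0,0,0,0,0,0]
    - [0,0,0,0,0,0,0]
    - [0,0,0,0,0,0,0]
    - [0,0,0,0,0,0,0]
    - [0,0,0,0,0,0,0]
    - [0,0,0,0,0,0,0]
    - [0,0,0,0,0,0,0]
    - [0,0,0,0,0,0,0]
    - [0,0,0,0,0,0,0]
  grip_force: 20

```text
time: 37.35
position: [0.5803, 0.1219, 0.0765]
tool_rot: [0.638, -0.305, 0.305, -0.638]
ft_force: [1.1, 0.1, -0.3]
grip_width: 0.0276
```

Call:
play_rows:
  series:
    - [0,0,-0.05,0,0,0,0]
    - [0,0,-0.1,0,0,0,0]
    - [0,0,-0.2,0,0,0,0]
    - [0,0,-0.25,0,0,0,0]
    - [0,0,-0.25,0,0,0,0]
    - [0,0,-0.25,0,0,0,0]
    - [0,0,-0.2,0,0,0,0]
    - [0,0,-0.1,0,0,0,0]
    - [0,0,0,0,0,0,0]

```text
time: 38.1
position: [0.582, 0.122, 0.2199]
tool_rot: [-0.637, 0.303, -0.307, 0.639]
ft_force: [-0.4, 0.1, -0.2]
grip_width: 0.0277
```

Call:
play_rows:
  series:
    - [0,0,0,0,0,0.02,0]
    - [0,0,0,0,0,0.03,0]
    - [0,0,0,0,0,0.03,0]
    - [0,0,0,0,0,0.03,0]
    - [0,0,0,0,0,0.03,0]
    - [0,0,0,0,0,0.03,0]
    - [0,0,0,0,0,0.03,0]
    - [0,0,0,0,0,0.03,0]
    - [0,0,0,0,0,0.03,0]
    - [0,0,0,0,0,0.002,0]
    - [0,0,0,0,0,0,0]

```text
time: 39.02
position: [0.5796, 0.1218, 0.2153]
tool_rot: [-0.464, 0.535, -0.534, 0.463]
ft_force: [-0.5, -0.5, -0.2]
grip_width: 0.028
```

```bash
python3 plan.py p4 0.22
```

```text
t 39.0167 pos [0.5796 0.1218 0.2153] err [-0.0402 -0.3656  0.0047] f [-0.4689 -0.5267 -0.1911] grip 0.027986323445313724
rot total (units) [0.0008 0.0008 0.0001]
shift in current tool axes (units) [ 3.6766 -0.0455  0.119 ]
shift in target tool axes (units) [ 3.6762 -0.0467  0.1285]
```

Call:
play_rows:
  series:
    - [0,0.1,0,0.01,0,0,0]
    - [0,0.2,0,0.01,0,0,0]
    - [0,0.29,0,0.01,0,0,0]
    - [0,0.29,0,0.01,0,0,0]
    - [0,0.29,0,0.01,0,0,0]
    - [0,0.29,0,0.01,0,0,0]
    - [0,0.29,0,0.01,0,0,0]
    - [0,0.29,0,0.01,0,0,0]
    - [0,0.29,0,0.01,0,0,0]
    - [0,0.29,0,0.01,0,0,0]
    - [0,0.29,0,0.01,0,0,0]

```text
time: 39.93
position: [0.5486, -0.1697, 0.2163]
tool_rot: [-0.463, 0.534, -0.534, 0.463]
ft_force: [0.3, -0.1, -1.3]
grip_width: 0.0277
```

Call:
play_rows:
  series:
    - [0,0.29,0,0.01,0,0,0]
    - [0,0.29,0,0.01,0,0,0]
    - [0,0.12,0,0,0,0,0]
    - [0,0.06,0,0,0,0,0]
    - [0,0,0,0,0,0,0]
    - [0,0,0,0,0,0,0]
    - [0,0,0,0,0,0,0]
    - [0,0,0,0,0,0,0]

```text
time: 40.6
position: [0.5407, -0.2416, 0.2165]
tool_rot: [-0.463, 0.534, -0.534, 0.463]
ft_force: [-0.7, 0.4, -0.4]
grip_width: 0.0276
```

```bash
python3 plan.py p4 0.0775; python3 - <<'E'
from h import *
from rig import eyes
cv2.imwrite("pics/w13.png",cv2.cvtColor(eyes.camera("wrist"),cv2.COLOR_RGB2BGR))
E
```

```text
t 40.6 pos [ 0.5407 -0.2416  0.2165] err [-0.0013 -0.0022 -0.139 ] f [-0.7368  0.373  -0.4016] grip 0.02760515010423777
rot total (units) [ 0.0002  0.0008 -0.0002]
shift in current tool axes (units) [ 0.0247  1.3902 -0.0087]
shift in target tool axes (units) [ 0.0239  1.3902 -0.0093]
```

View pics/w13.png

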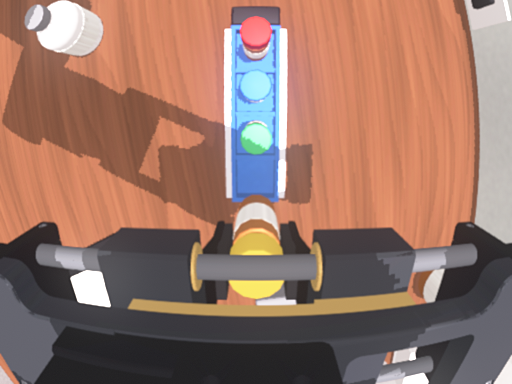

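Green (257,138) appears exactly where blue did at the pocket 3 stop, so the spacing is consistent. Lowering yellow.

Call:
play_rows:
  series:
    - [0,0.015,0.15,-0.01,0,0,0]
    - [0,0,0.2,0,0,0,0]
    - [0,0,0.2,0,0,0,0]
    - [0,0,0.2,0,0,0,0]
    - [0,0,0.2,0,0,0,0]
    - [0,0,0.15,0,0,0,0]
    - [0,0,0.05,0,0,0,0]
    - [0,0,0,0,0,0,0]
    - [0,0,0,0,0,0,0]

```text
time: 41.4
position: [0.5399, -0.2443, 0.1019]
tool_rot: [0.463, -0.534, 0.535, -0.463]
ft_force: [0.9, 0.2, -0.8]
grip_width: 0.0274
```

Call:
play_rows:
  series:
    - [0,0,0.05,0,0,0,0]
    - [0,0,0.05,0,0,0,0]
    - [0,0,0.04,0,0,0,0]
    - [0,0,0.04,0,0,0,0]
    - [0,0,0.02,0,0,0,0]
    - [0,0,0.02,0,0,0,0]
    - [0,0,0,0,0,0,0]
    - [0,0,0,0,0,0,0]
    - [0,0,0,0,0,0,0]
    - [0,0,0,0,0,0,0]

```text
time: 42.23
position: [0.5395, -0.2446, 0.0797]
tool_rot: [0.463, -0.535, 0.535, -0.463]
ft_force: [0.5, 0.0, -0.2]
grip_width: 0.0276
```

```bash
python3 plan.py p4 0.0765
```

```text
t 42.2333 pos [ 0.5395 -0.2446  0.0797] err [-0.0001  0.0008 -0.0032] f [ 0.4545  0.0212 -0.1631] grip 0.027581687355319524
rot total (units) [-0.0001  0.0001  0.0001]
shift in current tool axes (units) [-0.0081  0.0324 -0.0022]
shift in target tool axes (units) [-0.0081  0.0324 -0.0022]
```

Call:
play_rows:
  series:
    - [0,0,0.01,0,0,0,0]
    - [0,0,0.01,0,0,0,0]
    - [0,0,0.01,0,0,0,0]
    - [0,0,0.005,0,0,0,0]
    - [0,0,0,0,0,0,0]
    - [0,0,0,0,0,0,0]

```text
time: 42.73
position: [0.5394, -0.2446, 0.0765]
tool_rot: [0.463, -0.535, 0.535, -0.463]
ft_force: [-1.0, 0.7, 3.8]
grip_width: 0.0277
```

Call:
play_rows:
  series:
    - [0.5,0,0,0,0,0,0]
    - [1,0,0,0,0,0,0]
    - [1,0,0,0,0,0,0]
    - [1,0,0,0,0,0,0]
    - [1,0,0,0,0,0,0]
    - [1,0,0,0,0,0,0]
    - [1,0,0,0,0,0,0]
    - [1,0,0,0,0,0,0]
    - [1,0,0,0,0,0,0]

```text
time: 43.48
position: [0.5394, -0.2446, 0.076]
tool_rot: [0.463, -0.535, 0.535, -0.463]
ft_force: [0.7, 0.1, -0.1]
grip_width: 0.0795
```

Call:
play_rows:
  series:
    - [1,0,-0.1,0,0,0,0]
    - [1,0,-0.2,0,0,0,0]
    - [1,0,-0.25,0,0,0,0]
    - [1,0,-0.25,0,0,0,0]
    - [1,0,-0.25,0,0,0,0]
    - [1,0,-0.25,0,0,0,0]
    - [1,0,-0.1,0,0,0,0]
    - [1,0.2,0,0,0,0,0]
    - [1,0.25,0,0,0,0,0]
    - [1,0.25,0,0,0,0,0]
    - [1,0.25,0,0,0,0,0]
    - [1,0.25,0,0,0,0,0]

```text
time: 44.48
position: [0.5217, -0.364, 0.2158]
tool_rot: [-0.463, 0.535, -0.534, 0.463]
ft_force: [-0.2, 0.2, -0.4]
grip_width: 0.087
```

Call:
play_rows:
  series:
    - [1,0.25,0,0,0,0,0]
    - [1,0.25,0,0,0,0,0]
    - [1,0.15,0,0,0,0,0]
    - [1,0,0,0,0,0,0]
    - [1,0,0,0,0,0,0]
    - [1,0,0,0,0,0,0]
    - [1,0,0,0,0,0,0]
    - [1,0,0,0,0,0,0]

```text
time: 45.15
position: [0.5132, -0.426, 0.2161]
tool_rot: [-0.463, 0.535, -0.534, 0.463]
ft_force: [-0.1, -0.4, -0.4]
grip_width: 0.0873
```

```bash
python3 - <<'E'
from h import *
from rig import eyes,robot
o=robot.get_obs(); print(o["time"],o["position"],o["joint_velocities"].round(3))
a=cv2.cvtColor(eyes.camera("scene"),cv2.COLOR_RGB2BGR)[110:260,150:350]
cv2.imwrite("pics/s14.png",cv2.resize(a,None,fx=4,fy=4,interpolation=cv2.INTER_CUBIC))
a=cv2.cvtColor(eyes.camera("top"),cv2.COLOR_RGB2BGR)[150:270,270:430]
cv2.imwrite("pics/t14.png",cv2.resize(a,None,fx=4.5,fy=4.5,interpolation=cv2.INTER_CUBIC))
E
```

```text
45.15 [ 0.51323314 -0.42602324  0.21609322] [-0.002  0.001 -0.008 -0.001 -0.003 -0.001]
```

View pics/s14.png

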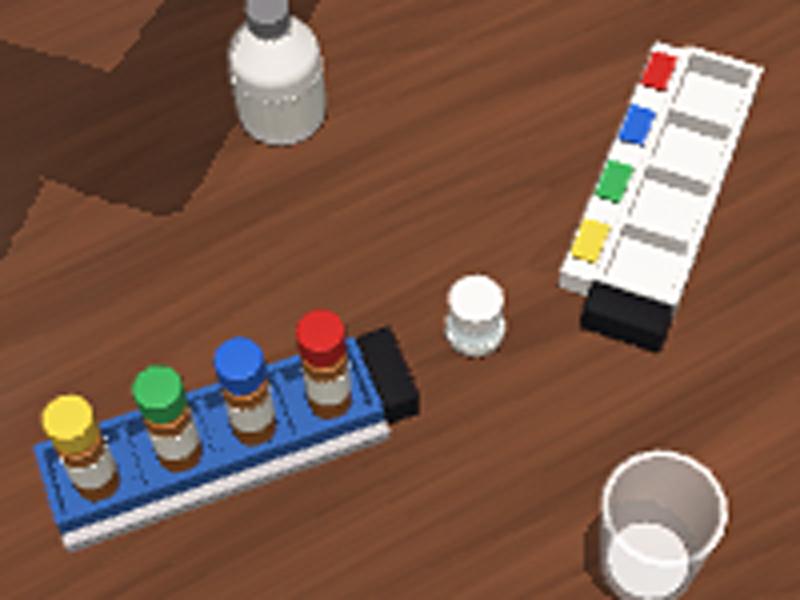

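View pics/t14.png

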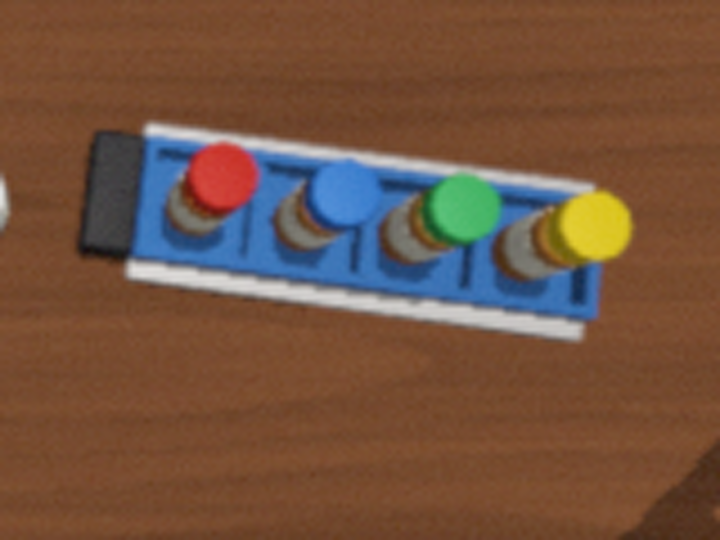

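Both views show all four vials upright on the pocket floors. From the black end the order is red, blue, green, yellow. The arm is clear, so I'll hand in.

```bash
python3 -c "
from rig import ticket
print(ticket.hand_in())"
```

```text
the job is handed in; nothing more can be done
None
```

All four vials are in the blue tray in reverse order, and I handed the job in at about 45 s of the 112 s allowed. From the tray's black end they stand red, blue, green, yellow. In the rack, yellow was next to the black end and red was farthest from it.

- **Placing:** I lowered each vial until the wrist force showed it on the pocket floor (3.8 to 8.9 N), then let go.
- **Last checks:** The final top and scene pictures show one upright vial per pocket, an empty rack, and the gripper open and clear of the tray. No check failed.
- **One adjustment:** The green vial stood about 4 mm off-centre in its rack pocket, toward the clips. I shifted the gripper before closing on it.

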